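Weigh the tin from behind the bottles

ROBOT

A 7-joint arm with a two-finger parallel gripper is mounted at the origin on a cart in front of the work surface, level with it; the furniture and walls round the work are solid. World frame = base frame: x ahead of the robot, y to its left, z up, the work surface at z = 0. Lengths are in m, angles in rad, forces in N, time in s.
With the tool pointing down it reaches from about 0.425 to 0.825 m from the base axis. Payload 3.6 kg.
Tool frame: the origin (TCP) lies at the very end of the fingers, on their centre line; the grasp point (between the pads) lies 19 mm behind it (ctrl.grasp_offset is the distance from the TCP to the grasp point, in m); z points along the fingers, y is the line along which they close (so a half turn about z gives the same grasp; the last joint's range is limited). The gripper opens to 85 mm and grips with 20 to 120 N. Pads are 22 mm wide; open, the fingers measure 114 mm over their backs; the gripper's body (76 mm by 85 mm) begins 54 mm behind the grasp point. The pads swing forward as they close: fully open they stand 13 mm farther back than shut.
Start: joints at [1.266, 0.615, -0.013, 1.423, 0.008, 1.103, -0.04], TCP at [0.179, -0.625, 0.231] pointing down, gripper open.
Joint ranges: [-3.12, 3.12], [-0.3, 2.06], [-1.34, 1.32], [0.26, 2.42], [-1.36, 4.5], [0.01, 1.98], [-2.84, 2.84]. Speed limits (rad/s): [2.79, 2.79, 3.14, 3.14, 3.14, 3.14, 3.14].

INTERFACE

Orientations are given as [roll, pitch, yaw] about the fixed x, y, z axes, in that order (R = Rz(yaw) Ry(pitch) Rx(roll)).
In Python, from station import ctrl, capture, calibration, search_frame, masks_of gives the robot as it stands. The module is installed in compiled form; this text tells all that it offers. Calls block until the motion is done:
- ctrl.goto(position, orientation): joint-space move of the TCP to a pose.
- ctrl.servo_line(position, speed=0.15, ori=None, guard=None): straight line of the TCP; ori=None keeps the orientation; speed is the mean speed in m/s. With guard (N) it stops when the force on the tool has changed by that much, and returns True; else False.
- ctrl.movej(angles): joint-space move.
- ctrl.open_jaws() and ctrl.clamp(force=None): open the fingers fully, or close them until they stop; force is the grip in N (None keeps the last).
- ctrl.wait(seconds).
- ctrl.ik(position, orientation): joint angles nearest the present ones, or None.
- capture(name): name is "side" or "top"; returns (picture, depth): 420x560x3 uint8, red, green, blue; 420x560 float32, m along the optical axis (not along the pixel's ray), 0 where there is no reading.
- calibration(name): a dict with "fx", "fy", "cx", "cy" (pixels), "rvec" (rotation vector, rad) and "tvec" (3), from world to camera coordinates, as OpenCV has them. Camera axes: x right, y down, z forward; pixel columns grow to the right and rows downward; lengths in m; the calibration is good to about 2 mm. A picture is of the moment at which its call begins. calibration takes no time and is no camera call.
A pose or a line that the arm cannot do raises ctrl.Unreachable and nothing moves.
- ctrl.hand_in(): hands the job in; it is judged then, once.
Trained networks look in the newest picture that a camera, given by its name, has taken for a name from the list of things; names that differ only in an ending like _2 or _b are one class to them, and where a whole thing is asked for, a point or a joint stands for the part that bears it (a point fixed in the world has none). Each returns a list of dicts, best first, with "conf" (0 to 1); they miss things now and then, are a little off and sometimes report something else, mostly with a low value. They report only what shows in the picture. A call takes as long as a camera call. They do not tell look-alikes from the thing itself.
- search_frame(camera, label): "at" ([row, column] in pixels, amid what is visible of it).
- masks_of(camera, label): "mask" (420x560 bool, what is visible of it) and "at" ([row, column] in pixels, amid what is visible of it).
Readings, each from a call of its own:
- ctrl.current_clock(): time.
- ctrl.current_joints(): joint angles.
- ctrl.current_dq(): joint speeds.
- ctrl.current_joint_efforts(): joint torques, N m.
- ctrl.current_eef_pos(): TCP position.
- ctrl.current_eef_rot(): TCP orientation.
- ctrl.current_force(): force on the tool from outside, world axes, zero at the start.
- ctrl.current_ft_torque(): the same for the moment, N m.
- ctrl.current_grip_width(): opening from 0.0 (shut) to 1.0 (fully open).
- ctrl.current_grasp_force(): force on a finger pad.
Only numpy, scipy, OpenCV 4.12 (cv2) and the standard library are available. Lean on these libraries where they do the work, as an engineer would, in place of code of your own. Each camera call takes 0.05 s, during which the arm holds its last target. There are 200 camera calls.

TASK

Take the two bottles off the wooden stand and set them aside standing upright on the black drip mat, leaving the small round tin behind them where it is until both are there. Then fetch the tin and set it down flat, right side up, in the middle of the round pan of the scale; only after that put each bottle back upright on the stand on the very spot where it stood at the start. Do not knock a bottle over, and do not disturb the other things on the bench, such as the light drum lug and the tape measure.

Things in the scene. Friction and masses are not known exactly. Their poses are not given: they have to be found in the camera images.
- oil_mid (a point): Middle of the oil bottle, half-way up its axis, 58.5 mm above its underside. Slim yellow round bottle, 117 mm tall, standing upright: a straight cylinder 36 mm in diameter up to 88 mm above its underside, above that a black pointed nozzle (at most 22 mm wide). About 0.09 kg. z is its axis, upward. It starts on one of the stand's two cork pads.
- glue_mid (a point): Middle of the glue bottle, half-way up its axis, 50.5 mm above its underside. White round squeeze bottle, 101 mm tall, standing upright: a cylinder 40 mm in diameter up to 76 mm above its underside, above that a red nozzle (at most 25 mm wide). About 0.11 kg. z is its axis, upward. It starts on the other of the stand's two cork pads; which bottle stands left or right varies.
- tin_mid (a point): Middle of the small round cream-coloured tin with a slip lid, 36 mm in diameter and 14 mm high, lying flat, 7 mm above its underside. z is its axis, lid upward. It starts on the stand's board behind the two bottles, in front of the back rest.
- stand: Wooden bottle stand, fixed: a board 150 mm (x) by 180 mm (y), top face 12 mm above the bench, with a back rest 12 mm thick along its +x edge that rises to 57 mm above the bench. Origin: centre of the board's underside; x points from the open front to the back rest. Two round cork pads 50 mm in diameter, flush with the board, at x = -22 mm, y = -38 and +38 mm; the tin starts near x = +28 mm, y = 0.
- mat: Black rubber drip mat, flat on the bench and fixed, 120 mm (x) by 160 mm (y), 3 mm thick, with fine ribs along x. Origin: centre of its underside. Room for both bottles side by side along y.
- pan (a point): Centre of the top face of the scale's round steel pan, 104 mm in diameter, 40 mm above the bench, level and fixed. The scale below is a grey box 150 mm (x) by 130 mm (y) with a dark blank display on its front (-x) end; the pan has no rim.
- lug: Bystander: light grey drum lug, a small turned metal part of 40 by 19 by 13 mm, lying on the bench behind the work. Origin: centre of its underside. (A darker one lies elsewhere and is fixed.)
- tape_measure: Bystander: black pocket tape measure, 49 by 54 by 29 mm, lying on the bench behind the work. Origin: centre of its underside.
Mind the look-alikes: they are no part of the job. Of the things that look like the part that bears glue_mid, the smaller one is meant.

How it is judged:
By the outcome, as a careful person would: the job done as asked, in the order asked, and still so for the second after the job is handed in, with the robot touching nothing.
It also fails if it takes over 128 s, if anything falls off the work surface, if the arm or the gripper's body presses on something with over 40 N, if the wrist force passes 120 N, or if a joint passes its speed limit or range.

## Working session

There is one attempt and no reset: what is moved stays moved. The work goes in short steps, each a Python script; the robot and the scene stay as the last script left them, time stands still between calls to the robot, and variables do not carry over. Pictures are saved under pics/ and viewed, at most 14 in all, crops included, and the job is handed in when it is done.

```bash
mkdir -p pics
cat > h.py <<'E'
import numpy as np, cv2
from station import ctrl, capture, calibration, search_frame, masks_of
def world(cam, depth, mask):
    c=calibration(cam); R=cv2.Rodrigues(np.array(c["rvec"],float))[0]; t=np.array(c["tvec"],float).ravel()
    r,k=np.nonzero(mask&(depth>0)); z=depth[r,k]
    P=np.c_[(k-c["cx"])*z/c["fx"],(r-c["cy"])*z/c["fy"],z]
    return (P-t)@R
def save(n,p): cv2.imwrite("pics/"+n+".png",p[:,:,::-1])
E
python3 - <<'E'
from h import *
for cam in("top","side"):
    p,d=capture(cam); save(cam+"0",p); np.savez("/tmp/"+cam,p=p,d=d)
    c=calibration(cam); R=cv2.Rodrigues(np.array(c["rvec"],float))[0]; print(cam,"campos",-R.T@np.ravel(c["tvec"]),c["fx"])
    for l in("oil_mid","glue_mid","tin_mid","stand","mat","pan","lug","tape_measure"):
        for m in masks_of(cam,l):
            if m["conf"]<.15: continue
            P=world(cam,d,m["mask"])
            print(l,round(m["conf"],2),np.round(m["at"]),m["mask"].sum(), *(np.round(np.percentile(P,[2,50,98],axis=0).T,3).tolist() if len(P) else []))
print(ctrl.current_clock())
E
```

```text
top campos [0.37686679 0.0095342  0.975501  ] 435.29124990614787
oil_mid 0.89 [245. 192.] 332 [0.453, 0.467, 0.486] [0.177, 0.187, 0.207] [0.018, 0.091, 0.127]
glue_mid 0.97 [248. 157.] 462 [0.444, 0.461, 0.485] [0.25, 0.262, 0.299] [0.01, 0.078, 0.11]
tin_mid 0.65 [227. 170.] 233 [0.497, 0.513, 0.529] [0.233, 0.249, 0.266] [0.01, 0.025, 0.028]
stand 0.94 [232. 178.] 4780 [0.414, 0.502, 0.565] [0.147, 0.23, 0.324] [0.007, 0.011, 0.057]
mat 0.68 [228. 389.] 3696 [0.455, 0.511, 0.57] [-0.314, -0.238, -0.161] [-0.001, 0.002, 0.006]
pan 0.86 [214. 286.] 3910 [0.463, 0.534, 0.611] [-0.078, -0.014, 0.051] [0.023, 0.03, 0.042]
lug 0.62 [156. 228.] 87 [0.659, 0.673, 0.691] [0.118, 0.13, 0.146] [-0.003, 0.009, 0.014]
tape_measure 0.58 [152. 277.] 457 [0.65, 0.674, 0.697] [-0.019, 0.008, 0.033] [0.006, 0.027, 0.031]
side campos [0.3914865  0.69031367 0.5671327 ] 384.0808902086293
oil_mid 0.87 [278. 296.] 723 [0.453, 0.468, 0.487] [0.108, 0.206, 0.215] [0.001, 0.082, 0.124]
glue_mid 0.79 [320. 292.] 954 [0.444, 0.461, 0.48] [0.267, 0.284, 0.291] [0.019, 0.07, 0.108]
glue_mid 0.62 [253. 367.] 1384 [0.318, 0.344, 0.368] [0.08, 0.106, 0.115] [0.001, 0.069, 0.128]
tin_mid 0.73 [317. 264.] 287 [0.498, 0.513, 0.529] [0.239, 0.256, 0.268] [0.016, 0.026, 0.028]
stand 0.69 [275. 297.] 707 [0.453, 0.468, 0.487] [0.191, 0.206, 0.214] [0.022, 0.082, 0.124]
stand 0.64 [329. 270.] 5592 [0.412, 0.504, 0.564] [0.155, 0.273, 0.334] [0.007, 0.013, 0.058]
mat 0.61 [188. 304.] 1262 [0.456, 0.513, 0.571] [-0.313, -0.228, -0.158] [0.001, 0.003, 0.005]
pan 0.61 [230. 279.] 2653 [0.462, 0.533, 0.612] [-0.068, 0.014, 0.061] [0.008, 0.03, 0.042]
lug 0.31 [225. 219.] 419 [0.65, 0.674, 0.7] [-0.024, 0.022, 0.038] [0.0, 0.027, 0.031]
0.9
```

View pics/top0.png

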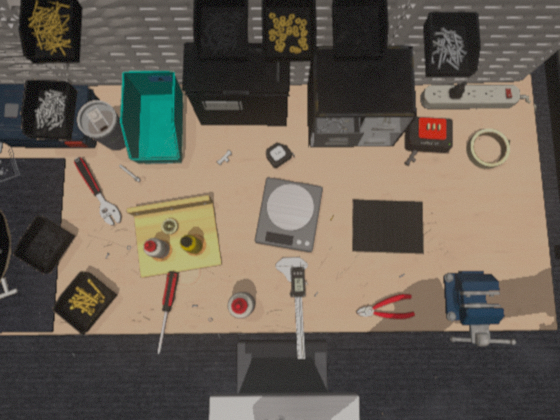

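View pics/side0.png

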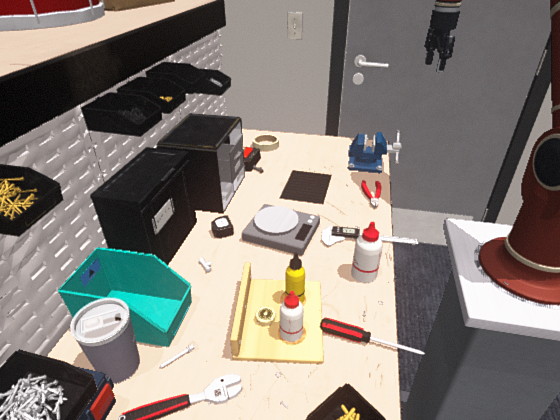

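Top view: image up is +x and left is +y. Two things could be taken for glue_mid. One is the small bottle on the stand, at top (248,157) and side (320,292). The other is a larger white bottle off the stand, at top (305,241) and side (253,367), 128 mm tall. I choose the smaller one on the stand. The oil bottle is at top (245,192), the tin at (227,170) and the light lug at (156,228). Next is one close crop and a precise fit.

```bash
cat >> h.py <<'E'
from scipy.optimize import least_squares
def circ(P,r,c0):
    f=least_squares(lambda c:np.hypot(*(P[:,:2]-c).T)-r,c0,loss="soft_l1",f_scale=.002)
    return f.x,np.median(np.abs(f.fun)),len(P)
def cloud(cam):
    z=np.load("/tmp/%s.npz"%cam); return world(cam,z["d"],np.ones(z["d"].shape,bool))
def sel(P,c,r,z0,z1): return P[(np.hypot(*(P[:,:2]-c).T)<r)&(P[:,2]>z0)&(P[:,2]<z1)]
E
python3 - <<'E'
from h import *
T,S=cloud("top"),cloud("side")
for n,c,r,z0,z1 in(("oil",(.468,.188),.018,.03,.095),("glue",(.461,.265),.020,.03,.082)):
    for a,P in(("T",T),("S",S)): print(n,a,circ(sel(P,c,.032,z0,z1),r,c))
for a,P in(("T",T),("S",S)):
    t=sel(P,(.513,.249),.03,.0215,.035); print("tin",a,(np.percentile(t,3,axis=0)+np.percentile(t,97,axis=0))/2, np.median(t[:,2]))
    t=sel(P,(.54,-.01),.09,.034,.05); print("pan",a,cv2.minEnclosingCircle(t[:,:2].astype(np.float32)),np.median(t,axis=0))
    for n,c,R,z0,z1 in (("stand",(.49,.232),.14,.006,.018),("rest",(.55,.235),.12,.05,.062)):
        t=sel(P,c,R,z0,z1)[:,:2].astype(np.float32); print(n,a,cv2.minAreaRect(t))
c=capture("top")[1]
for m in masks_of("top","mat")[:1]: print("mat",cv2.minAreaRect(world("top",c,m["mask"])[:,:2].astype(np.float32)))
print(ctrl.current_eef_rot())
for p in((.468,.188,.2),(.461,.265,.2),(.51,-.2,.2),(.51,-.28,.2)):
    for y in (-1.47,1.67,.1,-3.04): 
        q=ctrl.ik(p,[np.pi,0,y]); print(p,y,None if q is None else np.round(q,2))
p=np.load("/tmp/side.npz")["p"][200:370,210:410]; save("crop",cv2.resize(p,None,fx=3.5,fy=3.5))
E
```

```text
oil T (array([0.47109059, 0.19591594]), np.float64(0.0012075308648394484), 207)
oil S (array([0.47100161, 0.19480336]), np.float64(0.0006720024339108739), 494)
glue T (array([0.46355765, 0.27118804]), np.float64(0.0011611371463715377), 232)
glue S (array([0.46371765, 0.27027367]), np.float64(0.0005628212635843191), 563)
tin T [0.51366611 0.24982348 0.02497971] 0.02477187497303661
pan T ((0.537847101688385, -0.019561467692255974), 0.06617104262113571) [ 0.55154592 -0.01710953  0.03922093]
stand T ((0.4528754949569702, 0.24382272362709045), (0.20213772356510162, 0.21451817452907562), 10.860320091247559)
rest T ((0.5417007803916931, 0.23833590745925903), (0.20231975615024567, 0.1671283096075058), 34.85942077636719)
tin S [0.51377087 0.25229743 0.02550656] 0.02633713019958818
pan S ((0.5540659427642822, -0.016387835144996643), 0.05390309914946556) [ 0.55220639 -0.01145328  0.04040845]
stand S ((0.47779521346092224, 0.23309269547462463), (0.20928148925304413, 0.2058936357498169), 21.8713436126709)
rest S ((0.5397167801856995, 0.2335263341665268), (0.1688031405210495, 0.20552071928977966),
[... 574 characters left out ...]
9  0.53  1.   -0.99]
(0.461, 0.265, 0.2) 0.1 [-0.1   0.55 -0.71  1.79  0.43  0.96 -2.46]
(0.461, 0.265, 0.2) -3.04 [ 0.11  0.71 -1.13  1.79  0.71  1.12  0.41]
(0.51, -0.2, 0.2) -1.47 [ 0.08  0.51  0.38  1.77 -0.23  0.9  -2.48]
(0.51, -0.2, 0.2) 1.67 [ 0.62  0.52 -0.44  1.76  0.27  0.92  0.17]
(0.51, -0.2, 0.2) 0.1 [ 0.38  0.49 -0.07  1.76  0.04  0.89 -1.18]
(0.51, -0.2, 0.2) -3.04 [ 0.83  0.6  -0.79  1.75  0.49  1.    1.53]
(0.51, -0.28, 0.2) -1.47 [ 0.21  0.57  0.41  1.68 -0.26  0.95 -2.33]
(0.51, -0.28, 0.2) 1.67 [ 0.71  0.57 -0.39  1.66  0.25  0.96  0.33]
(0.51, -0.28, 0.2) 0.1 [ 0.48  0.54 -0.02  1.67  0.01  0.93 -1.02]
(0.51, -0.28, 0.2) -3.04 [ 0.93  0.65 -0.78  1.65  0.51  1.05  1.66]
```

View pics/crop.png

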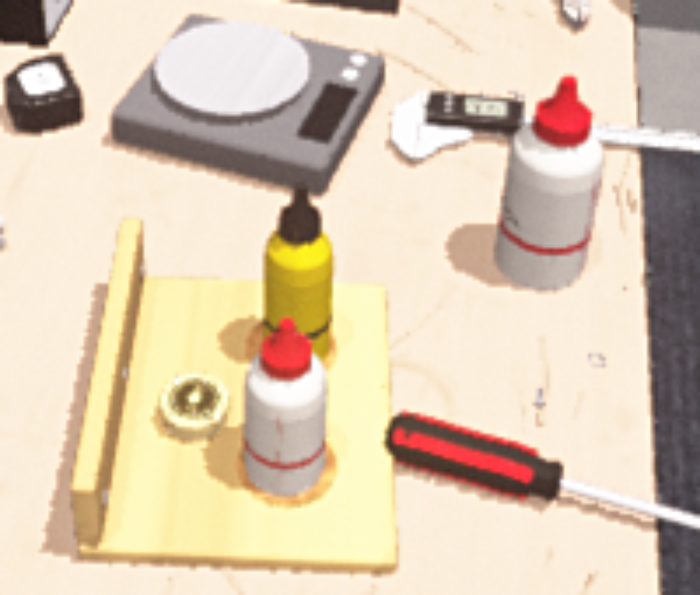

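The crop shows the small white bottle and the yellow bottle on their cork pads, with the tin at crop (195,400) behind them and the larger white bottle off the stand at crop (545,190). The two bottle axes are 75.7 mm apart (76 expected), so the stand yaw is 0.098. I'll start with the oil bottle.

```bash
cat >> h.py <<'E'
OIL,GLUE=np.array([.471,.1952]),np.array([.4636,.2706])
MOIL,MGLUE=np.array([.510,-.276]),np.array([.514,-.200])
TIN,PAN=np.array([.5137,.251]),np.array([.553,-.0165])
YB=1.669; UP=.24
def at(p,z): return [p[0],p[1],z]
def rep(s): print(s,"t",round(ctrl.current_clock(),1),"grip",round(ctrl.current_grip_width(),3),"F",round(ctrl.current_grasp_force(),1),"tcp",np.round(ctrl.current_eef_pos(),4))
def pick(p,z,yaw,force):
    ctrl.goto(at(p,UP),[np.pi,0,yaw]); ctrl.servo_line(at(p,z+.03),.2); ctrl.servo_line(at(p,z),.06)
    rep("at"); ctrl.clamp(force); rep("clamped"); ctrl.servo_line(at(p,z+.02),.06); ctrl.servo_line(at(p,UP),.2); rep("lifted")
def place(p,z,yaw):
    ctrl.goto(at(p,UP),[np.pi,0,yaw]); rep("over"); ctrl.servo_line(at(p,z+.025),.2); ctrl.servo_line(at(p,z),.04)
    rep("down"); ctrl.open_jaws(); ctrl.wait(.2); ctrl.servo_line(at(p,UP),.2); rep("released")
E
python3 - <<'E'
from h import *
pick(OIL,.012+.054,YB,30)
p,d=capture("side"); save("lift1",p[150:400,150:450])
place(MOIL,.003+.055,YB)
E
```

```text
at t 5.6 grip 1.001 F 0.0 tcp [0.4709 0.1954 0.0659]
clamped t 6.1 grip 0.411 F 29.9 tcp [0.4711 0.1953 0.0663]
lifted t 7.5 grip 0.408 F 30.0 tcp [0.4704 0.1943 0.2387]
over t 9.2 grip 0.415 F 30.0 tcp [ 0.5106 -0.274   0.2404]
down t 11.0 grip 0.417 F 30.2 tcp [ 0.5101 -0.2759  0.0579]
released t 12.8 grip 1.005 F 0.0 tcp [ 0.5091 -0.2762  0.2387]
```

View pics/lift1.png

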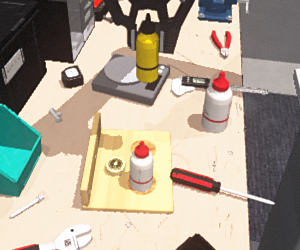

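The picture shows the oil bottle held upright in the fingers, with the glue bottle and tin undisturbed. It has since been set down on the mat. The glue bottle is next.

Run:
```python
from h import *
pick(GLUE,.012+.041,YB,30)
place(MGLUE,.003+.042,YB)
ctrl.goto([.50,.1,.3],[np.pi,0,.098]); rep("side")
for cam in("top","side"):
    p,d=capture(cam); np.savez("/tmp/"+cam,p=p,d=d); P=cloud(cam)
    for n,c,r,z0,z1 in(("oil",MOIL,.018,.02,.085),("glue",MGLUE,.020,.02,.073)): print(cam,n,circ(sel(P,c,.035,z0,z1),r,c))
    t=sel(P,TIN,.03,.0215,.035)
    if len(t)>20: print("tin",cam,(np.percentile(t,3,axis=0)+np.percentile(t,97,axis=0))/2,len(t))
    save("m2"+cam,p)
```

```text
at t 16.3 grip 0.997 F 0.0 tcp [0.4635 0.2708 0.0529]
clamped t 16.8 grip 0.445 F 30.5 tcp [0.4636 0.2708 0.0535]
lifted t 18.3 grip 0.443 F 30.2 tcp [0.4632 0.2697 0.2387]
over t 20.0 grip 0.446 F 30.2 tcp [ 0.5144 -0.1982  0.2403]
down t 21.8 grip 0.445 F 30.2 tcp [ 0.5141 -0.1999  0.0449]
released t 23.6 grip 0.999 F 0.0 tcp [ 0.5132 -0.2002  0.2387]
side t 25.2 grip 1.0 F 0.0 tcp [0.5001 0.0991 0.2994]
top oil (array([ 0.5097345 , -0.27670472]), np.float64(0.0008221817086491758), 238)
top glue (array([ 0.51405163, -0.2008223 ]), np.float64(0.001090838986666079), 209)
tin top [0.50848628 0.25550649 0.02535845] 82
side oil (array([ 0.50964341, -0.27644341]), np.float64(0.001174942283593567), 165)
side glue (array([ 0.51459371, -0.20013008]), np.float64(0.0009876092748483355), 277)
tin side [0.51353751 0.2522903  0.02557276] 269
```

View pics/m2side.png

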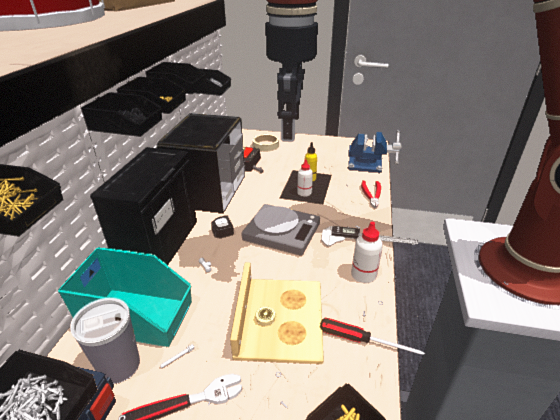

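Both bottles stand upright on the mat (side pixels (305,180) and (312,160)), and the tin is still at (265,316). Next I'll fetch the tin.

Run:
```python
from h import *
yaw=.098
if abs(ctrl.ik(at(TIN,.1),[np.pi,0,yaw])[6])>2.3: yaw-=np.pi
print(yaw)
pick(TIN,.013,yaw,25)
p,d=capture("side"); save("tinlift",cv2.resize(p[100:400,150:450],None,fx=2,fy=2))
q,d=capture("top"); save("tinlift_t",q)
```

```text
-3.0435926535897933
at t 29.4 grip 0.997 F 0.0 tcp [0.5136 0.2512 0.0128]
clamped t 29.9 grip 0.382 F 25.0 tcp [0.5138 0.2513 0.0135]
lifted t 31.6 grip 0.385 F 24.9 tcp [0.5133 0.2502 0.2387]
```

View pics/tinlift.png

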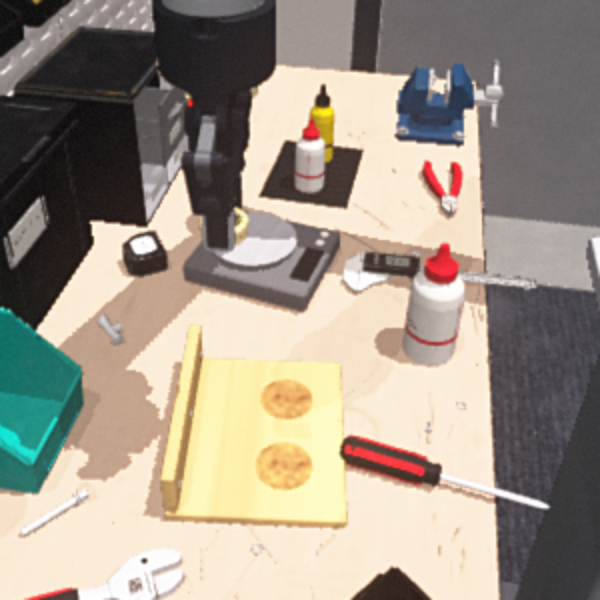

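Run:
```python
from h import *
p=cv2.imread("pics/tinlift.png")[160:280,150:310]; cv2.imwrite("pics/tz.png",cv2.resize(p,None,fx=4,fy=4))
d=capture("side")[1]; ms=masks_of("side","tin_mid")
for m in ms: 
    P=world("side",d,m["mask"]); print(m["conf"],m["at"],np.round(np.percentile(P,[3,50,97],axis=0).T,4).tolist())
d=capture("top")[1]
T=world("top",d,np.ones(d.shape,bool)); t=sel(T,TIN,.06,.2,.27); print(np.percentile(t,[3,50,97],axis=0) if len(t) else 0)
```

```text
0.64 [226.1, 221.7] [[0.6516, 0.6746, 0.6988], [-0.0116, 0.0226, 0.0377], [0.0048, 0.027, 0.0303]]
0.61 [210.7, 268.1] [[0.496, 0.5, 0.5277], [0.2387, 0.2548, 0.2625], [0.2403, 0.2507, 0.2524]]
0
```

View pics/tz.png

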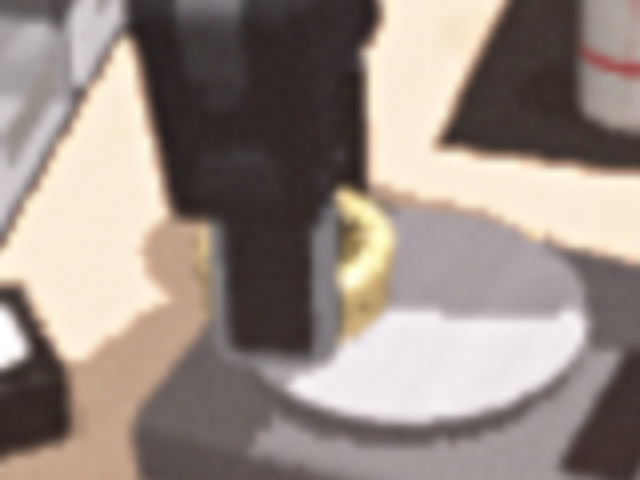

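The tin sits level between the pads, showing on both sides of the finger, and its top is at z = 0.252 as it should be. I'll place it on the pan and check.

Run:
```python
from h import *
place(PAN,.0422,-3.0436)
ctrl.goto([.48,-.16,.28],[np.pi,0,YB]); rep("aside")
for cam in("top","side"):
    p,d=capture(cam); np.savez("/tmp/"+cam,p=p,d=d); P=cloud(cam)
    t=sel(P,PAN,.03,.046,.07); 
    if len(t)>20: print(cam,"tin",(np.percentile(t,3,axis=0)+np.percentile(t,97,axis=0))/2,np.median(t[:,2]))
    t=sel(P,PAN,.062,.0365,.044)[:,:2].astype(np.float32); print("pan",cv2.minEnclosingCircle(t),cv2.fitEllipse(cv2.convexHull(t)))
    save("pan"+cam,cv2.resize(p[160:280,210:370],None,fx=4,fy=4))
```

```text
over t 32.9 grip 0.385 F 24.9 tcp [ 0.5528 -0.0144  0.2405]
down t 34.6 grip 0.39 F 24.9 tcp [ 0.5531 -0.0163  0.0421]
released t 36.5 grip 0.993 F 0.0 tcp [ 0.5523 -0.017   0.2387]
aside t 37.5 grip 1.003 F 0.0 tcp [ 0.48   -0.1591  0.2794]
top tin [ 0.55246333 -0.0169475   0.05294455] 0.053145053792707724
pan ((0.5521320104598999, -0.01716727390885353), 0.05195506662130356) ((0.5520498156547546, -0.016930997371673584), (0.1026168242096901, 0.10289772599935532), 80.99784851074219)
side tin [ 0.55281019 -0.01385739  0.05150521] 0.053925772108022706
pan ((0.5528223514556885, -0.016703104600310326), 0.053320251405239105) ((0.552852988243103, -0.01582658663392067), (0.10164303332567215, 0.10463572293519974), 10.355502128601074)
```

View pics/panside.png

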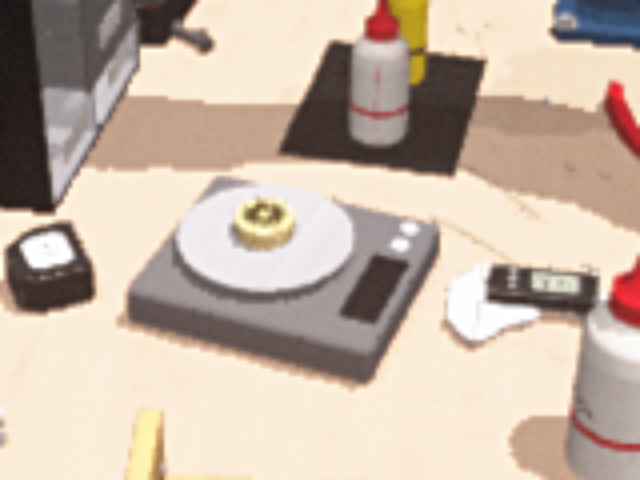

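View pics/pantop.png

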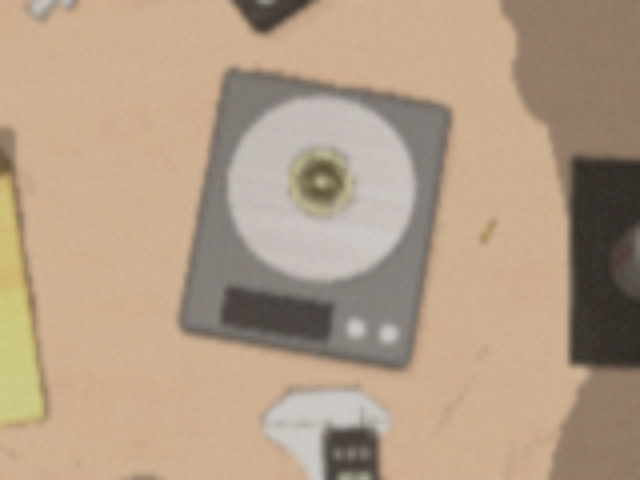

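The tin lies flat in the middle of the pan, at top-crop (321,182), with the measured centres within about 1 mm. Now I'll put the bottles back, glue first.

Run:
```python
from h import *
pick(MGLUE,.003+.041,YB,30); place(GLUE,.012+.0415,YB)
pick(MOIL,.003+.054,YB,30); place(OIL,.012+.0545,YB)
ctrl.goto([.45,-.25,.32],[np.pi,0,YB]); rep("aside")
for cam in("top","side"):
    p,d=capture(cam); np.savez("/tmp/"+cam,p=p,d=d); P=cloud(cam); save("end"+cam,p)
    for n,c,r,z0,z1 in(("oil",OIL,.018,.03,.095),("glue",GLUE,.020,.03,.082)): print(cam,n,circ(sel(P,c,.032,z0,z1),r,c))
```

```text
at t 39.6 grip 0.997 F 0.0 tcp [ 0.5141 -0.1999  0.0438]
clamped t 40.1 grip 0.442 F 30.5 tcp [ 0.5141 -0.2001  0.0445]
lifted t 41.6 grip 0.44 F 30.2 tcp [ 0.513  -0.2001  0.2387]
over t 43.4 grip 0.44 F 30.2 tcp [0.4646 0.2691 0.2396]
down t 45.1 grip 0.444 F 30.7 tcp [0.4632 0.2702 0.0535]
released t 46.9 grip 0.998 F 0.0 tcp [0.4631 0.2698 0.2389]
at t 50.4 grip 0.996 F 0.0 tcp [ 0.5101 -0.2758  0.0569]
clamped t 51.0 grip 0.412 F 29.9 tcp [ 0.5101 -0.2761  0.0573]
lifted t 52.4 grip 0.41 F 30.0 tcp [ 0.509  -0.2761  0.2386]
over t 54.1 grip 0.413 F 30.0 tcp [0.4718 0.1938 0.2396]
down t 55.8 grip 0.415 F 30.3 tcp [0.4708 0.195  0.0664]
released t 57.6 grip 0.999 F 0.0 tcp [0.4704 0.1945 0.2389]
aside t 59.2 grip 0.999 F 0.0 tcp [ 0.4504 -0.2484  0.32  ]
top oil (array([0.47070171, 0.1961009 ]), np.float64(0.0013388132447625812), 210)
top glue (array([0.46297191, 0.27119012]), np.float64(0.0010404088002254168), 234)
side oil (array([0.47088152, 0.19479264]), np.float64(0.0006682242604716913), 492)
side glue (array([0.46332957, 0.27014795]), np.float64(0.0006137796355147503), 569)
```

View pics/endside.png

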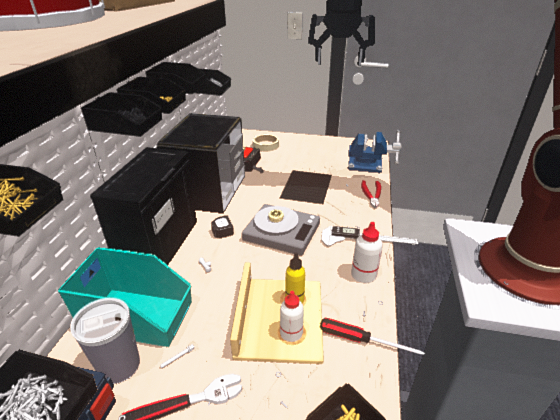

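Both bottles stand upright on their original spots, within 0.6 mm (side pixels (296,278) and (292,320)). The tin is on the pan at (277,216), and the other things on the bench are where they were.

```bash
python3 -c "
from h import *
print(ctrl.hand_in())"
```

```text
the job is handed in; nothing more can be done
None
```

The job is done and handed in at about 59 s on the robot's clock: the tin is flat in the middle of the pan, both bottles stand upright within 0.6 mm of where they started, and nothing else on the bench moved.

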